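# Close the splash cover of the shopping-list case

### The job

Close the splash cover of the shopping-list case: with the fingertips push the raised blue cover over until it lies flat above the notepad, then, keeping it pressed down, push it on by its white rib so that its free edge is tucked fully beneath the steel retaining lip, where it must stay by itself when you let go. Only touch and push, without forcing it: do not grip or lift anything, do not press on the inner face of the cover, leave the notepad in its case and all other things where they are.

Things in the scene. Friction and masses are not known exactly. Their poses are not given: they have to be found in the camera images.
- case: White plastic notepad case, fixed to the worktop, 140 (its x) x 132 (its y), 33 high at the lip side. Origin at the centre of its underside; z up, +x roughly away from the robot (turned by up to 0.7 rad), +y from the hinge side (robot's right) to the lip side (left). The cover's hinge lies along x at y = -58, z = 22.5 mm; sills 18 high at both sides, end walls 14 high; the end cheeks beside the hinge (outer 6 mm of the case's length, y -68 to -40) reach z = 27.
- lip: Steel retaining lip, a strip fixed along the case's whole +y side: 140 long, over y = 50 to 66, z = 29 to 33 mm in the case frame, with a pocket beneath it open towards the hinge (z = 18 to 29, closed at y = 62). Its body frame is the same as the case's.
- lip_edge (a point): middle of the lip's inner edge, at (0, 50, 31) mm in the case frame
- cover (a joint): hinge of the blue cover (rad): 0 = folded over flat above the notepad (stop), 1.57 = upright, larger leans outwards (to -y), up to 2.1. It starts between 1.45 and 1.95 and stays there by friction; a spring lifts it again from the flat position (about 1 N at the free edge) unless the lip holds it down. Held by the lip it reads about 0.04.
- tuck (a joint): slide of the hinge pin along its slots (m), towards the lip: 0 = back, 0.016 = fully tucked (stop); friction about 6 N, it stays where left. Starts between 0 and 0.003. Above about 0.008 the cover is too far forward to fold past the lip and lands on top of it.
- cover_hinge (a point): middle of the hinge pin; it moves with joint tuck along the case's +y
- cover_edge (a point): middle of the free edge of the blue cover, 100 mm from the hinge pin. The cover is a rigid plate 124 wide (along the hinge), 3 thick, its outer (closed: upper) face 2.5 mm from the hinge plane; with the slide at 0 and folded flat its outer face is at z = 25 mm and its edge is 8 mm short of the lip; fully tucked it reaches 8 mm beneath it
- cover_rib (a point): middle of the top of the white finger rib on the cover's outer face: 100 long along the hinge, 8 wide, 5 high, its centre line 86 mm from the hinge; a fingertip behind it (hinge side) can push the folded cover to the lip
- lining: pale sheet 110x82x2 on the inner face of the cover (towards the notepad), inset from the edges; not to be pressed
- list_pad: buff spiral notepad 125x89x13, loose in the tray of the case, origin at the centre of its underside
- battery: loose battery, green and silver, 50 long, 15 across, lying near the front side of the case; bystander (mm)
- tea_light: loose white tea light, 38 across, 16 high, standing just behind the case; bystander (mm)
- pen: loose green pen, 145 long, 12 thick, on the strip in front of the sink; bystander (mm)
- spice_1: loose glass spice jar with dark lid, 41 across, 105 high, on the strip in front of the sink; bystander (mm)
- sardine_tin: loose closed food tin, white and turquoise, 63x105x28, on the strip in front of the sink; bystander (mm)
- teaspoon_2: loose metal teaspoon, 132x26x9, on the strip in front of the sink; bystander (mm)

How it is judged:
By the outcome, as a careful person would: the job done as asked, in the order asked, and still so for the second after the job is handed in, with the robot touching nothing.
It also fails if it takes over 40 s, if anything falls off the work surface, if the arm or the gripper's body presses on something with over 40 N, if the wrist force passes 120 N, or if a joint passes its speed limit or range.

### The arm

A 7-joint arm with a two-finger parallel gripper is mounted at the origin on a cart in front of the work surface, level with it; the furniture and walls round the work are solid. World frame = base frame: x ahead of the robot, y to its left, z up, the work surface at z = 0. Lengths are in mm, angles in rad, forces in N, time in s.
With the tool pointing down it reaches from about 425 to 875 mm from the base axis. Payload 9.9 kg.
Tool frame: the origin (TCP) lies on the centre line of the jaws, within the pads' length; the fingertips stand 22 mm ahead of it and the grasp point (between the pads) lies 3 mm ahead of it (manip.tip_reach is the distance from the TCP to the fingertips, in mm); z points along the fingers, y is the line along which they close (so a half turn about z gives the same grasp; the last joint's range is limited). The gripper opens to 85 mm and grips with 20 to 120 N. Pads are 22 mm wide; open, the fingers measure 114 mm over their backs; the gripper's body (76 mm by 85 mm) begins 54 mm behind the grasp point. The pads swing forward as they close: fully open they stand 13 mm farther back than shut.
Start: joints at [1.09, 0.576, 0.025, 1.437, -0.015, 1.129, -0.057], TCP at [260.871, -622.556, 253.289] pointing down, gripper open.
Joint ranges: [-2.76, 2.76], [-0.34, 2.15], [-1.52, 1.57], [0.19, 2.46], [-1.09, 4.23], [0.17, 1.99], [-2.82, 2.82]. Speed limits (rad/s): [2.22, 2.22, 3.01, 3.01, 3.14, 3.14, 3.14].

### API

Orientations are given as a unit quaternion [x, y, z, w].
In Python, from bench import manip, vision gives the robot as it stands.
- The arm moves only by the tool step_arm, never from a script. Its argument "targets" is a list of rows, each a list of 3 entries, a list of its own where there are three numbers: the shift along the tool's x, y, z in mm, then the turn about the tool's z in rad, then the opening, from 0 (shut) to 1 (fully open). A call has exactly 8 rows; each row is the pose to reach, as a shift and turn from the pose commanded when the call began, along the tool's axes at that moment; what a row does not reach only later rows make up. A row lasts 1/8 s, in which the tool goes at most 62.5 mm and 10.7 degrees, less where a joint would pass 70% of its speed; a pose out of reach is approached as far as the arm can. A call with a gripper value outside its range is refused whole. The fingers move at their own pace and stop on an object; "squeeze" is the grip in N (left out, the last holds). Time passes only in rows, so rows that repeat a pose let the fingers close, or fill a call up. It gives the time, the measured TCP pose, the force, the opening and the grip force at its end, in the units of the state.
- manip.get_obs(): the state, without advancing time (a new reading comes with each control period).
- vision.capture(name): name is "scene" or "side" or "wrist"; returns a dict with "color" (480x640x3 uint8, blue, green, red), "intrinsics" (3x3 intrinsics, pixels), "rvec" (rotation vector, rad) and "tvec" (3), from world to camera coordinates, as OpenCV has them. Camera axes: x right, y down, z forward; pixel columns grow to the right and rows downward; lengths in mm; the calibration is good to about 2 mm. A picture is of the moment at which its call begins. There is no depth.
- manip.sign_off(): hands the job in; it is judged then, once.
The state is a dict: "time": time; "qpos": joint angles; "joint_velocities": joint speeds; "tau": joint torques, N m; "eef_pos": TCP position; "tool_rot": TCP orientation; "ft_force": force on the tool from outside, world axes, zero at the start; "torque": the same for the moment, N m; "width": finger opening in mm; "grip_force": force on a finger pad.
Only numpy, scipy, OpenCV 4.12 (cv2) and the standard library are available. Lean on these libraries where they do the work, as an engineer would, in place of code of your own. Each camera call takes 0.05 s, during which the arm holds its last target. There are 200 camera calls.

## Working session

There is one attempt and no reset: what is moved stays moved. The work goes in short steps, Python scripts to look and compute and a tool call to move; the robot and the scene stay as the last step left them, time stands still between calls to the robot, and variables do not carry over. Pictures are saved under pics/ and viewed, at most 10 in all, crops included, and the job is handed in when it is done.

Besides the shell and the picture viewer there is one more tool, called after "Call:" as a command line: name --argument value ..., lists and objects as JSON in quotes. step_arm: Moves the arm, as the interface text tells. Its arguments: {"type":"object","properties":{"targets":{"type":"array","items":{"type":"array"}},"squeeze":{"type":"number"}},"required":["targets"]}

```bash
mkdir -p pics
python3 - <<'E'
from bench import manip, vision
import cv2, numpy as np, pickle
o=manip.get_obs(); print({k:np.round(v,3).tolist() for k,v in o.items()})
for n in ("scene","side","wrist"):
    c=vision.capture(n); pickle.dump(c,open(f'{n}0.pkl','wb')); cv2.imwrite(f'pics/{n}0.png',c['color'])
    R=cv2.Rodrigues(np.array(c['rvec']))[0]; print(n,(-R.T@np.array(c['tvec']).ravel()).round(0),R[2].round(2))
E
```

```text
{'time': 0.0, 'qpos': [1.09, 0.577, 0.025, 1.438, -0.015, 1.129, -0.057], 'joint_velocities': [0.0, -0.0, 0.001, 0.001, -0.001, 0.002, -0.002], 'tau': [-0.001, -76.576, 2.25, -28.598, 0.015, 0.013, 0.0], 'eef_pos': [260.738, -622.166, 252.454], 'tool_rot': [0.98, 0.197, -0.0, -0.001], 'ft_force': [-0.176, 0.245, 0.014], 'torque': [-0.016, -0.015, -0.017], 'grip_force': 0.0, 'width': 85.528}
scene [ 27. 195. 905.] [ 0.52 -0.26 -0.81]
side [  860. -1185.   635.] [-0.21  0.87 -0.44]
wrist [ 326. -596.  373.] [-0.25 -0.1  -0.96]
```

View pics/scene0.png

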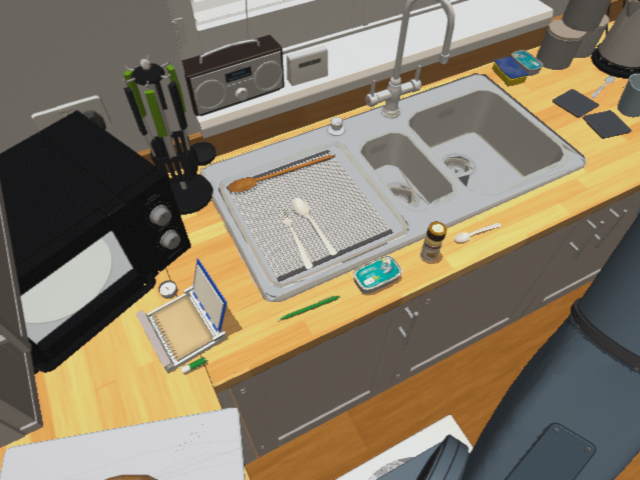

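View pics/side0.png

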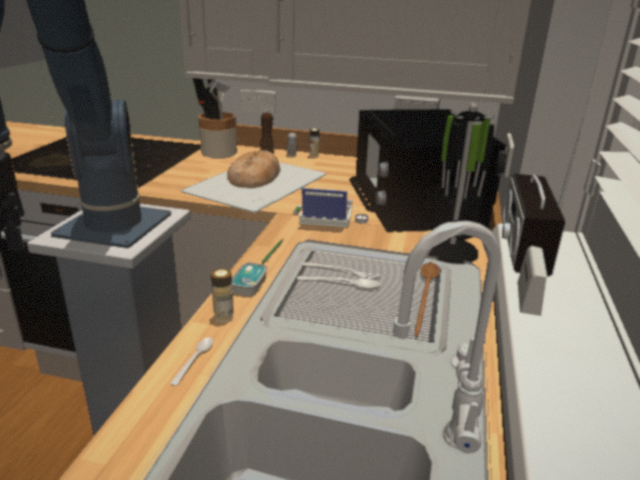

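The scene view has the case at about (185,325), with the raised cover at (210,293). In the side view it is at about (325,207). Next I'll zoom in on both.

Run:
```python
import cv2, pickle, numpy as np
a=pickle.load(open('scene0.pkl','rb'))['color'][250:380,130:240]
b=pickle.load(open('side0.pkl','rb'))['color'][180:235,285:375]
a=cv2.resize(a,None,fx=4.5,fy=4.5,interpolation=cv2.INTER_CUBIC)
cv2.imwrite('pics/za.png',a)
b=cv2.resize(b,None,fx=8,fy=8,interpolation=cv2.INTER_CUBIC)
cv2.imwrite('pics/zb.png',b)
```

```text
(no output)
```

View pics/za.png

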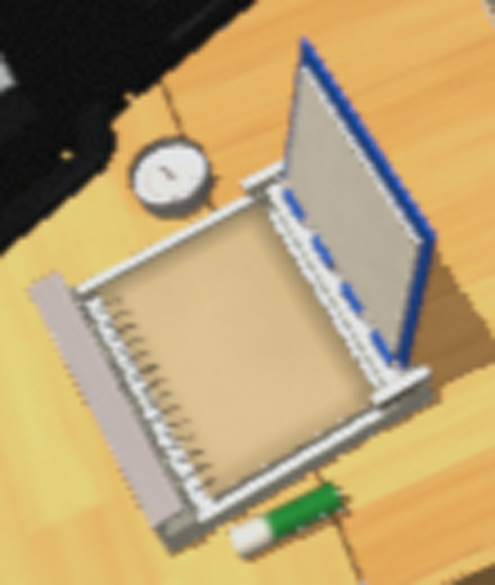

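View pics/zb.png

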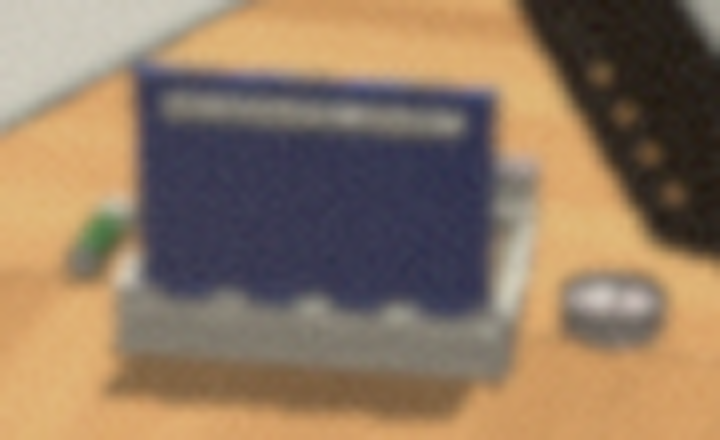

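Scene crop: the lip top runs from (33,285)/(60,272) to (160,525)/(187,510), the cover's top corners are at (305,40) and (433,235), and the near cheek corner is at (430,372). Side crop: the cover's top corners are at (138,65) and (495,92). The rib is on the outer face, and the cover is close to upright.

```bash
cat > h.py <<'E'
import cv2, pickle, numpy as np
from scipy.optimize import least_squares
def cam(c):
    R=cv2.Rodrigues(np.array(c['rvec'],float))[0]; t=np.array(c['tvec'],float).ravel(); return np.array(c['intrinsics'],float),R,t
def ray(c,u):
    K,R,t=cam(c); return -R.T@t, R.T@np.linalg.inv(K)@np.array([*u,1.])
def onz(c,u,z):
    o,d=ray(c,u); return o+d*(z-o[2])/d[2]
def proj(c,P):
    K,R,t=cam(c); p=(np.atleast_2d(P)@R.T+t)@K.T; return p[:,:2]/p[:,2:]
def tri(c1,u1,c2,u2):
    (o1,d1),(o2,d2)=ray(c1,u1),ray(c2,u2); d1/=np.linalg.norm(d1); d2/=np.linalg.norm(d2)
    s=np.linalg.lstsq(np.c_[d1,-d2],o2-o1,rcond=None)[0]; a,b=o1+s[0]*d1,o2+s[1]*d2
    return (a+b)/2,np.linalg.norm(a-b)
E
python3 - <<'E'
from h import *
A=pickle.load(open('scene0.pkl','rb'));B=pickle.load(open('side0.pkl','rb'))
a=lambda x,y:((x+.5)/4.5-.5+130,(y+.5)/4.5-.5+250)
b=lambda x,y:((x+.5)/8-.5+285,(y+.5)/8-.5+180)
L=[((70,66,33),(33,285)),((70,50,33),(60,272)),((-70,66,33),(160,525)),((-70,50,33),(187,510)),((-70,-68,27),(430,372))]
pts=np.array([onz(A,a(*p),q[2]) for q,p in L]); q=np.array([l[0] for l in L],float)
print(pts.round(1))
X,Y=q[:,:2],pts[:,:2]; U,S,V=np.linalg.svd((X-X.mean(0)).T@(Y-Y.mean(0))); R=(U@V).T
t=Y.mean(0)-R@X.mean(0); print('yaw',np.arctan2(R[1,0],R[0,0]),'t',t,'scale',S.sum()/((X-X.mean(0))**2).sum()); print((X@R.T+t-Y).round(1))
for n,p,s in(('near',(433,235),(138,65)),('far',(305,40),(495,92))):
    P,e=tri(A,a(*p),B,b(*s)); print(n,P.round(1),'gap',e.round(1),'case',(R.T@(P[:2]-t)).round(1))
# side check
for z,pt in((0,(505,380)),(27,(120,265)),): print('side',onz(B,b(*pt),z).round(1),(R.T@(onz(B,b(*pt),z)[:2]-t)).round(1))
E
```

```text
[[606.  304.9  33. ]
 [606.9 292.   33. ]
 [467.3 287.2  33. ]
 [468.6 274.9  33. ]
 [484.6 158.3  27. ]]
yaw 0.12547393056302025 t [544.69681602 232.66912245] scale 0.9889241209728997
[[-0.1  2. ]
 [ 0.9 -1. ]
 [-0.4  2.2]
 [ 0.4 -1.4]
 [-0.9 -1.9]]
near [497.2 138.5 117.4] gap 2.1 case [-58.9 -87.5]
far [616.9 153.1 116.9] gap 1.3 case [ 61.7 -88. ]
side [621.5 181.1   0. ] [ 69.7 -60.8]
side [482.1 177.3  27. ] [-69.1 -47.1]
```

Case centre is at about (545,233), yaw 0.125, and the cover angle is about 1.85. The sizes check out: lip length 140 and edge height 94 above the hinge. I'll start over to the hinge side with the gripper shut.

Call:
step_arm --targets '[[[40,-40,0],-0.08,0],[[80,-80,0],-0.16,0],[[120,-120,0],-0.25,0],[[160,-160,0],-0.35,0],[[205,-205,0],-0.45,0],[[250,-250,0],-0.55,0],[[290,-290,0],-0.65,0],[[320,-320,0],-0.75,0]]' --squeeze 20

```text
time: 1.15
eef_pos: [433.0, -201.1, 253.4]
tool_rot: [0.839, 0.545, 0.0, -0.0]
ft_force: [0.3, -0.3, -0.5]
width: 0.2
grip_force: 0.0
```

```bash
cat >> h.py <<'E'
YAW=0.125; T=np.array([544.7,232.7])
def tocase(p): c,s=np.cos(YAW),np.sin(YAW); d=np.array(p[:2])-T; return np.array([c*d[0]+s*d[1],-s*d[0]+c*d[1]])
def toworld(q): c,s=np.cos(YAW),np.sin(YAW); return T+np.array([c*q[0]-s*q[1],s*q[0]+c*q[1]])
def state(goal=None):
    """pose in the case frame; goal=(case x,y, tip z) -> shift in tool axes"""
    from bench import manip
    from scipy.spatial.transform import Rotation as Ro
    o=manip.get_obs(); p=np.array(o['eef_pos']); R=Ro.from_quat(o['tool_rot']).as_matrix()
    a=np.arctan2(R[1,0],R[0,0]); print('t',o['time'],'case',tocase(p).round(1),'tip z',round(p[2]-manip.tip_reach,1),'turn left',round(a-np.pi/2-YAW,3),'F',np.round(o['ft_force'],1),'w',round(o['width'],1),'q',np.round(o['qpos'],2))
    if goal is not None: print('shift',(R.T@(np.array([*toworld(goal),goal[2]+manip.tip_reach])-p)).round(1))
E
python3 - <<'E'
from h import *
state((0,-125,200))
A=pickle.load(open('scene0.pkl','rb'))
a=lambda x,y:((x+.5)/4.5-.5+130,(y+.5)/4.5-.5+250)
for p in((100,200),(130,95),(250,5)): print('mw',onz(A,a(*p),5).round(0),tocase(onz(A,a(*p),5)).round(0))
from bench import manip; print(manip.tip_reach)
E
```

```text
t 1.15 case [-164.9 -416.5] tip z 231.4 turn left -0.544 F [ 0.3 -0.3 -0.5] w 0.2 q [ 0.54  0.29 -0.27  1.93  0.09  0.93 -0.19]
shift [334.7  -9.6  31.5]
mw [655. 267.   5.] [114.  20.]
mw [708. 236.   5.] [163. -17.]
mw [734. 165.   5.] [179. -91.]
22.0
```

Call:
step_arm --targets '[[[45,-2,0],-0.08,0],[[95,-5,0],-0.17,0],[[145,-8,0],-0.26,0],[[195,-11,5],-0.35,0],[[245,-14,12],-0.44,0],[[290,-16,20],-0.5,0],[[330,-18,31],-0.544,0],[[330,-18,31],-0.544,0]]'

```text
time: 2.15
eef_pos: [551.6, 108.0, 221.3]
tool_rot: [0.661, 0.75, 0.0, -0.001]
ft_force: [-0.4, -1.4, 0.2]
width: -0.0
grip_force: 0.0
```

Run:
```python
from h import *; from bench import vision
state((-10,-122,75))
A=vision.capture('scene'); W=vision.capture('wrist')
pickle.dump(W,open('w1.pkl','wb'))
cv2.imwrite('pics/s1.png',np.hstack([cv2.resize(A['color'][180:400,80:320],(436,400)),cv2.resize(W['color'],(364,273)).copy() if 0 else cv2.copyMakeBorder(cv2.resize(W['color'],(364,273)),0,127,0,0,0)]))
```

```text
t 2.15 case [  -8.7 -124.6] tip z 199.3 turn left 0.0 F [-0.4 -1.4  0.2] w -0.0 q [ 0.03  0.47 -0.46  1.77  0.24  0.96 -0.4 ]
shift [  2.4  -1.1 124.3]
```

View pics/s1.png

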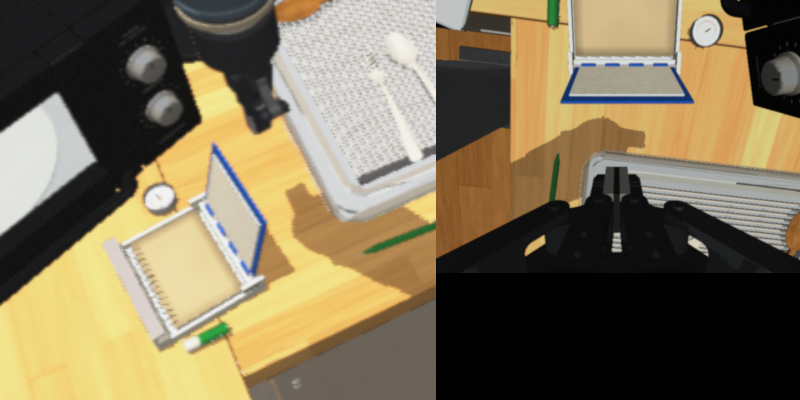

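The fingers are aligned with the case, and the wrist crop shows the cover's top edge at (562–692,101) leaning towards the tool. Descending now, then a first push.

Call:
step_arm --targets '[[[0,0,40],0,0],[[2,0,85],0,0],[[2,0,124],0,0],[[10,0,124],0,0],[[20,0,124],0,0],[[28,0,124],0,0],[[36,0,124],0,0],[[44,0,124],0,0]]'

```text
time: 3.25
eef_pos: [546.6, 148.7, 99.0]
tool_rot: [0.663, 0.748, 0.0, 0.0]
ft_force: [0.1, -0.6, 0.6]
width: 0.2
grip_force: 0.4
```

Run:
```python
from h import *
state((-10,-62.5,75))
```

```text
t 3.25 case [ -8.5 -83.6] tip z 77.0 turn left -0.005 F [ 0.1 -0.6  0.6] w 0.2 q [-0.1   0.62 -0.38  1.89  0.35  0.69 -0.57]
shift [21.1 -1.6  2. ]
```

Call:
step_arm --targets '[[[9,0,0],0,0],[[18,0,0],0,0],[[27,0,1],0,0],[[36,0,3],0,0],[[44,0,5],0,0],[[52,0,8],0,0],[[59,0,13],0,0],[[65,0,19],0,0]]'

```text
time: 4.25
eef_pos: [538.6, 212.9, 78.9]
tool_rot: [0.663, 0.748, -0.0, 0.0]
ft_force: [-0.3, -3.4, 0.9]
width: -0.2
grip_force: 1.4
```

Run:
```python
from h import *; from bench import vision
state((-10,-7,42))
A=vision.capture('scene'); W=vision.capture('wrist')
cv2.imwrite('pics/s2.png',np.hstack([cv2.resize(A['color'][220:400,100:280],(400,400)),cv2.resize(W['color'][:400,:],(400,250)) if 0 else cv2.copyMakeBorder(cv2.resize(W['color'],(400,300)),0,100,0,0,0)]))
```

```text
t 4.25 case [ -8.5 -18.9] tip z 56.9 turn left -0.005 F [-0.3 -3.4  0.9] w -0.2 q [-0.22  0.66 -0.36  1.88  0.36  0.67 -0.68]
shift [11.9 -1.5 14.9]
```

View pics/s2.png

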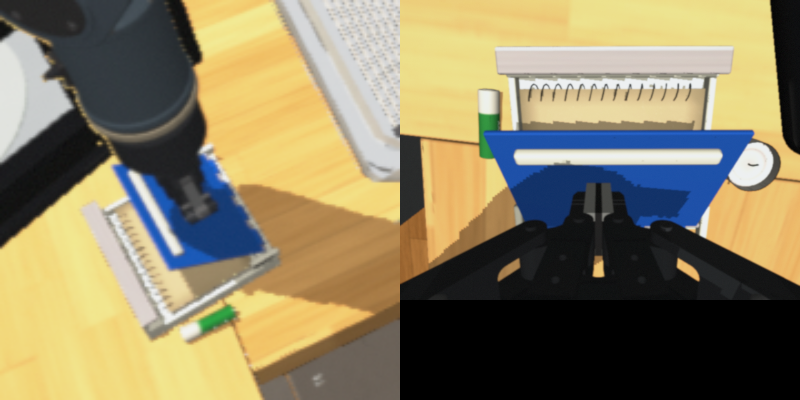

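The cover is about half folded in front of the fingers, with the rib (wrist crop, row 157) ahead of them and everything else undisturbed. Continuing to fold.

Call:
step_arm --targets '[[[4,0,5],0,0],[[7,0,10],0,0],[[9,0,15],0,0],[[11,0,20],0,0],[[12,0,25],0,0],[[12,0,28],0,0],[[12,0,30],0,0],[[12,0,30],0,0]]'

```text
time: 5.35
eef_pos: [537.2, 225.1, 49.3]
tool_rot: [0.663, 0.748, 0.0, -0.0]
ft_force: [-0.9, -0.9, 1.9]
width: 0.4
grip_force: 1.0
```

Run:
```python
from h import *; from bench import vision
state((-10,7,25))
W=vision.capture('wrist'); pickle.dump(W,open('w3.pkl','wb')); cv2.imwrite('pics/w3.png',W['color'])
```

```text
t 5.35 case [-8.4 -6.6] tip z 27.3 turn left -0.005 F [-0.9 -0.9  1.9] w 0.4 q [-0.26  0.7  -0.34  1.89  0.38  0.61 -0.72]
shift [13.6 -1.7  2.3]
```

View pics/w3.png

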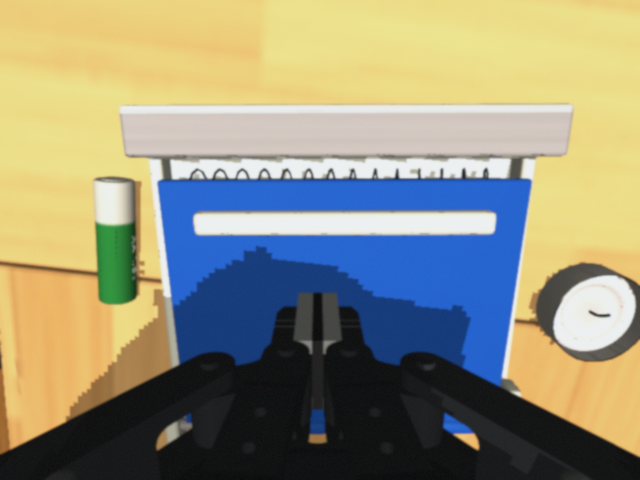

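The cover is nearly flat: free edge at row 180, just short of the lip edge at row 157, rib rows 212–236, fingertips at row 292. Next, where these are in the case frame.

Run:
```python
from h import *
W=pickle.load(open('w3.pkl','rb'))
for n,u,z in(('lip inner',(345,157),33),('lip outer',(345,107),33),('lip L',(127,157),33),('lip R',(569,156),33),('cover edge',(345,180),28),('rib hinge side',(345,236),29),('tip',(318,292),27),('cover L',(160,182),28),('cover R',(531,181),28)):
    print(n,tocase(onz(W,u,z)).round(1))
```

```text
lip inner [ 1.  50.1]
lip outer [ 0.8 65.1]
lip L [-67.4  50.4]
lip R [71.3 50.1]
cover edge [ 1.4 42.2]
rib hinge side [ 1.6 23.3]
tip [-7.6  2. ]
cover L [-59.7  41.8]
cover R [62.9 41.6]
```

Call:
step_arm --targets '[[[0,0,1],0,0],[[0,0,2],0,0],[[0,0,3],0,0],[[2,0,3],0,0],[[4,0,3],0,0],[[6,0,3],0,0],[[8,0,3],0,0],[[8,0,3],0,0]]'

```text
time: 6.4
eef_pos: [536.6, 230.3, 46.4]
tool_rot: [0.664, 0.748, -0.001, 0.001]
ft_force: [0.4, -5.2, 8.7]
width: 0.1
grip_force: 4.1
```

Run:
```python
from h import *; from bench import vision
state()
```

```text
t 6.4 case [-8.3 -1.4] tip z 24.4 turn left -0.007 F [ 0.4 -5.2  8.7] w 0.1 q [-0.28  0.71 -0.33  1.88  0.38  0.61 -0.73]
```

The case estimate agrees within 1–2 mm: lip edge y=50, cover edge 42, rib back 23. The cover is flat and pressed, so I'm sliding forward against the rib.

Call:
step_arm --targets '[[[3,0,-0.5],0,0],[[6,0,-0.5],0,0],[[9,0,-0.5],0,0],[[12,0,-0.5],0,0],[[15,0,-0.5],0,0],[[18,0,-0.5],0,0],[[21,0,-0.5],0,0],[[24,0,-0.5],0,0]]'

```text
time: 7.4
eef_pos: [533.5, 255.1, 46.6]
tool_rot: [0.664, 0.748, -0.001, 0.0]
ft_force: [0.5, -6.5, 2.4]
width: 0.4
grip_force: 3.8
```

Run:
```python
from h import *; from bench import vision
state()
W=vision.capture('wrist'); pickle.dump(W,open('w4.pkl','wb')); cv2.imwrite('pics/w4.png',W['color'][60:340])
```

```text
t 7.4 case [-8.4 23.7] tip z 24.6 turn left -0.006 F [ 0.5 -6.5  2.4] w 0.4 q [-0.32  0.72 -0.33  1.86  0.38  0.63 -0.76]
```

View pics/w4.png

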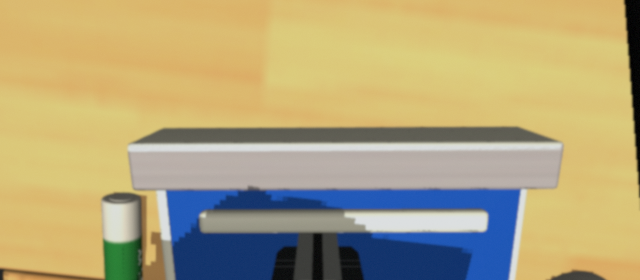

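The free edge is now under the lip (cropped row 188) and the rib is at rows 210–232, about 6 mm short of its end. Pushing on.

Call:
step_arm --targets '[[[2,0,0],0,0],[[4,0,0],0,0],[[6,0,0],0,0],[[8,0,0],0,0],[[9,0,0],0,0],[[10,0,0],0,0],[[11,0,0],0,0],[[11,0,0],0,0]]'

```text
time: 8.45
eef_pos: [532.7, 262.2, 46.2]
tool_rot: [0.665, 0.747, -0.003, 0.002]
ft_force: [2.7, -14.6, 5.1]
width: 0.3
grip_force: 8.9
```

Run:
```python
from h import *; from bench import vision
state()
W=vision.capture('wrist'); c=W['color'][:,345].astype(int)
print([(i,c[i].tolist()) for i in range(225,310,3)])
```

```text
t 8.45 case [-8.3 30.7] tip z 24.2 turn left -0.008 F [  2.7 -14.6   5.1] w 0.3 q [-0.33  0.72 -0.33  1.85  0.37  0.63 -0.77]
[(225, [143, 159, 161]), (228, [215, 219, 215]), (231, [214, 213, 209]), (234, [163, 168, 178]), (237, [161, 166, 176]), (240, [163, 170, 178]), (243, [164, 170, 180]), (246, [165, 170, 179]), (249, [163, 169, 177]), (252, [164, 170, 179]), (255, [161, 167, 177]), (258, [159, 166, 175]), (261, [162, 168, 178]), (264, [164, 170, 179]), (267, [163, 168, 178]), (270, [123, 129, 135]), (273, [104, 118, 119]), (276, [123, 138, 139]), (279, [133, 149, 152]), (282, [133, 149, 151]), (285, [130, 146, 147]), (288, [129, 145, 146]), (291, [120, 133, 135]), (294, [105, 68, 53]), (297, [106, 51, 20]), (300, [106, 50, 18]), (303, [106, 51, 19]), (306, [68, 35, 15]), (309, [16, 13, 14])]
```

Call:
step_arm --targets '[[[2,0,0],0,0],[[4,0,0],0,0],[[5,0,0],0,0],[[5,0,0],0,0],[[5,0,0],0,0],[[5,0,0],0,0],[[5,0,0],0,0],[[5,0,0],0,0]]'

```text
time: 9.5
eef_pos: [532.6, 262.7, 45.8]
tool_rot: [0.666, 0.746, -0.005, 0.004]
ft_force: [5.6, -25.8, 6.2]
width: 0.1
grip_force: 14.4
```

```bash
python3 -c "
from h import *
state()"
```

```text
t 9.5 case [-8.2 31.3] tip z 23.8 turn left -0.011 F [  5.6 -25.8   6.2] w 0.1 q [-0.34  0.72 -0.32  1.85  0.37  0.64 -0.78]
```

It moved only 0.5 mm for 11 N more, so it is on the stop. Now I relieve the push and retreat upwards.

Call:
step_arm --targets '[[[-6,0,-1],0,0],[[-12,0,-2],0,0],[[-16,0,-3],0,0],[[-19,0,-8],0,0],[[-21,0,-25],0,0],[[-21,0,-60],0,0],[[-21,0,-100],0,0],[[-21,0,-130],0,0]]'

```text
time: 10.5
eef_pos: [534.1, 251.8, 179.7]
tool_rot: [0.663, 0.748, 0.001, 0.0]
ft_force: [0.6, -1.6, -0.2]
width: 0.1
grip_force: 0.0
```

Run:
```python
from h import *; from bench import vision
state()
A=vision.capture('scene'); W=vision.capture('wrist'); pickle.dump(W,open('w5.pkl','wb'))
cv2.imwrite('pics/s5.png',np.hstack([cv2.resize(A['color'][240:390,120:245],(300,360)),cv2.resize(W['color'],(480,360))]))
```

```text
t 10.5 case [-8.1 20.3] tip z 157.7 turn left -0.005 F [ 0.6 -1.6 -0.2] w 0.1 q [-0.25  0.54 -0.42  1.75  0.27  0.9  -0.66]
```

View pics/s5.png

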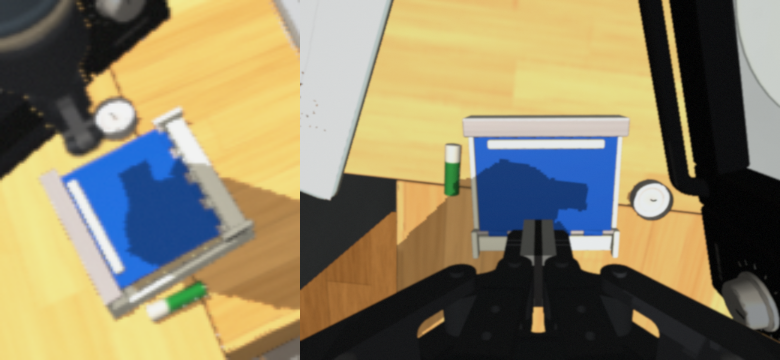

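The cover lies flat with its edge under the lip: wrist crop lip inner edge at row 136, rib at rows 140–149. One check of the rib position, then I hand in if it is right.

Run:
```python
from h import *
from bench import manip
W=pickle.load(open('w5.pkl','rb')); c=W['color'][150:215,400].astype(int); s=c.max(1)-c.min(1)
blue=np.where(c[:,0]-c[:,2]>60)[0][0]+150
y=tocase(onz(W,(400,blue),27))[1]; print('first blue row',blue,'rib hinge side y',y, 'lip edge',tocase(onz(W,(400,182),33)))
if 37<y<43: print(manip.sign_off())
```

```text
first blue row 182 rib hinge side y 49.611848659906265 lip edge [47.13507255 50.47516009]
```

The first blue row is the narrow gap between lip and rib, so I'll measure the rib's hinge side below it.

Run:
```python
from h import *
from bench import manip
W=pickle.load(open('w5.pkl','rb')); c=W['color'][:,400].astype(int); b=c[:,0]-c[:,2]
rib=[i for i in range(183,215) if b[i]<40 and c[i].min()>130]; print(rib)
y=[tocase(onz(W,(400,r),30))[1] for r in (rib[0]-.5,rib[-1]+.5)]; print(y)
if 38<y[1]<42.5 and 46<y[0]<50: print(manip.sign_off())
```

```text
[186, 187, 188, 189, 190, 191, 192, 193, 194, 195, 196, 197]
[np.float64(47.79858503327283), np.float64(40.025475380126245)]
the job is handed in; nothing more can be done
None
```

The splash cover is closed and the job is handed in: it lies flat, fully tucked under the lip (rib measured at y = 40–48 mm, where full tuck puts it), and it held after I let go, at about 10.5 s.

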